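Find the base plate that rocks under the straightedge

TASK

One of the two pressed aluminium base plates on the plywood board has a middle bead that stands proud. Find out which by laying (not dropping) the steel straightedge lengthwise along a plate, across its three beads, letting go and pressing gently down on its ends above the outer beads, first the end with the hanging hole, then the plain end: on the bad plate it rocks from one outer bead to the other. Leave the straightedge lying centred lengthwise on the plate that rocks, and leave the other things on the table alone.

Things in the scene. Friction and masses are not known exactly. Their poses are not given: they have to be found in the camera images.
- straightedge: Loose steel bar 200 (own x) x 30 (y) x 8 mm, 0.25 to 0.5 kg, with a black grip block on the middle of its top: 60 (x) x 18 (y) mm, from 8 to 36 mm above the underside. A 14 mm hanging hole lies 88 mm from the middle at the +x end; the -x end is plain. Origin: middle of the underside; it balances within 4 mm of there. Starts flat on the table (z = 0).
- hole_end (a point): Point on the straightedge's top face, 70 mm from the middle towards the end with the hole; a good place to press. It turns with the bar.
- plain_end (a point): Point on the straightedge's top face, 70 mm from the middle towards the plain end; a good place to press. It turns with the bar.
- board: Fixed plywood board 280 (own x) x 250 (y) x 18 mm on the table; origin: middle of its underside. Two pressed aluminium base plates, each 200 (x) x 80 (y) mm, 10 to 16 mm high (both alike), are fixed on it, 65 mm to the +y and -y side. Each has three half-round beads, 4 mm radius, along y over its width: a rigid one at its middle and two springy ones (1 mm per 16 N) 75 mm either side in x.
- plate_left (a point): Point over the middle of the base plate on the board's +y side, 15 mm above the board's top. Axes as the board's. The outer beads' tops are 0 to 6 mm higher than this point, not known beforehand and the same for both plates. The middle bead is 1 to 2 mm lower than the outer ones on the good plate (bar lies level), 2.5 to 3.5 mm higher on the bad one.
- plate_right (a point): The same point of the plate on the -y side. On the bad plate, whichever it is, the bar with one end pressed onto its outer bead tilts by 0.033 to 0.065 rad, its two press points then differing by 4.5 to 10 mm in height (under 2 mm on the good plate); let go, it may tip back to either side.
- jar: Bystander: closed glass jar, 60 mm across, 80 mm high, standing. Origin: middle of its underside.
- carton: Bystander: small closed cardboard box 90 x 70 x 50 mm. Origin: middle of its underside.
- screwdriver: Bystander: screwdriver lying on the table, about 200 mm long.
Mind the look-alikes: they are no part of the job. Several things look just like the straightedge: the one meant starts nearest to the robot's base.

How it is judged:
By the outcome, as a careful person would: the job done as asked, in the order asked, and still so for the second after the job is handed in, with the robot touching nothing.
It also fails if it takes over 70 s, if anything falls off the work surface, if the arm or the gripper's body presses on something with over 40 N, if the wrist force passes 120 N, or if a joint passes its speed limit or range.

ROBOT

A 7-joint arm with a two-finger parallel gripper is mounted at the origin on the work surface. World frame = base frame: x ahead of the robot, y to its left, z up, the work surface at z = 0. Lengths are in m, angles in rad, forces in N, time in s.
With the tool pointing down it reaches from about 0.425 to 0.925 m from the base axis. Payload 6.8 kg.
Tool frame: the origin (TCP) lies at the very end of the fingers, on their centre line; the grasp point (between the pads) lies 19 mm behind it; z points along the fingers, x is the direction in which the jaws open and shut, and the axes are right-handed (so a half turn about z gives the same grasp; the last joint's range is limited). The gripper opens to 85 mm and grips with 20 to 120 N. Pads are 22 mm wide; open, the fingers measure 114 mm over their backs; the gripper's body (76 mm by 85 mm) begins 54 mm behind the grasp point. The pads swing forward as they close: fully open they stand 13 mm farther back than shut.
Start: joints at [-1.453, 0.477, 0.022, 1.555, -0.011, 1.109, -0.083], TCP at [0.151, 0.658, 0.231] pointing down, gripper open.
Joint ranges: [-2.96, 2.96], [-0.34, 2.1], [-1.41, 1.46], [0.24, 2.44], [-1.37, 4.51], [0.17, 1.92], [-2.96, 2.96]. Speed limits (rad/s): [2.39, 2.39, 3.14, 3.14, 3.14, 3.14, 3.14].

INTERFACE

Orientations are given as a rotation vector (axis times angle).
In Python, from bench import r, grab_frame gives the robot as it stands. The module is installed in compiled form; this text tells all that it offers.
- The arm moves only by the tool send_rows, never from a script. Its argument "series" is a list of rows, each a list of 2 entries, a list of its own where there are three numbers: the shift along the tool's x, y, z in m, then the turn, a rotation vector about the tool's x, y, z in units of 5 degrees (1.0 is 5 degrees). A call has 1 to 20 rows; each row shifts and turns the commanded pose from where the row before left it, along the tool's axes as they then stand; what a row does not reach is not made up. A row lasts 1/8 s, in which the tool goes at most 62.5 mm and 10.7 degrees, less where a joint would pass 70% of its speed; a pose out of reach is approached as far as the arm can. A call is refused whole if a number of a shift passes 0.0625 or a number of a turn 1, either way. A call with a gripper value outside its range is refused whole. "fingers" is the closure in counts, from 0 (fully open) to 255 (shut), set as the call begins (left out, the last holds). The fingers move at their own pace and stop on an object; "grip_force" is the grip in N (left out, the last holds). Time passes only in rows, so rows that do not move let the fingers close. It gives the time, the measured TCP pose, the force and the opening at its end, in the units of the state.
- r.get_obs(): the state, without advancing time (a new reading comes with each control period).
- grab_frame(name): name is "scene" or "top" or "wrist"; returns a dict with "frame" (420x560x3 uint8, red, green, blue), "fx", "fy", "cx", "cy" (pixels), "origin" and "rotation" of the camera in the world; the wrist camera has in their place "T_tool_cam" (4x4, takes a point from camera to tool coordinates, whose origin is the TCP and whose axes are the tool frame's). Camera axes: x right, y down, z forward; pixel columns grow to the right and rows downward; lengths in m; the calibration is good to about 2 mm. The wrist camera is an equidistant fisheye: a pixel r from the principal point sees the ray r / f radians off the axis. A picture is of the moment at which its call begins: read the wrist's pose just before it. There is no depth.
- r.hand_in(): hands the job in, once; it reports no verdict.
The state is a dict: "clock": time; "joints": joint angles; "qvel": joint speeds; "tau": joint torques, N m; "tcp_pos": TCP position; "orientation": TCP orientation; "contact_force": force on the tool from outside, world axes, zero at the start; "moment": the same for the moment, N m; "grip_width": finger opening in m.
Only numpy, scipy, OpenCV 4.12 (cv2) and the standard library are available. Lean on these libraries where they do the work, as an engineer would, in place of code of your own. Each camera call takes 0.05 s, during which the arm holds its last target.

## Working session

There is one attempt and no reset: what is moved stays moved. The work goes in short steps, Python scripts to look and compute and a tool call to move; the robot and the scene stay as the last step left them, time stands still between calls to the robot, and variables do not carry over. Pictures are saved under pics/ and viewed, and the job is handed in when it is done.

Besides the shell and the picture viewer there is one more tool, called after "Emit:" by a JSON object that holds its "fn" and its "kwargs", one argument or row to a line. send_rows: Moves the arm, as the interface text tells. Its arguments: {"type":"object","properties":{"series":{"type":"array"},"fingers":{"type":"number"},"grip_force":{"type":"number"}},"required":["series"]}

```bash
mkdir -p pics; python3 - <<'E'
from bench import r, grab_frame
import cv2,numpy as np
print(r.get_obs())
for n in ["scene","top","wrist"]:
    g=grab_frame(n); cv2.imwrite(f"pics/{n}0.png",g["frame"][:,:,::-1])
    print(n,{k:np.round(v,4).tolist() for k,v in g.items() if k!="frame"})
    np.save(f"{n}0.npy",g,allow_pickle=True)
E
```

```text
{'clock': 0.0, 'joints': array([-1.45305424,  0.47780261,  0.0223389 ,  1.55645787, -0.01150427,
        1.10930072, -0.08311224]), 'qvel': array([-8.95192193e-05,  5.90548915e-05, -9.18662869e-04,  2.50850631e-03,
        2.26159554e-03,  7.55000999e-04,  1.00881816e-03]), 'tau': array([-9.88805641e-05, -5.96472144e+01,  1.60794508e+00, -2.81192815e+01,
        1.24683027e-02,  9.61286947e-03, -2.04765161e-05]), 'tcp_pos': array([0.15103043, 0.65727419, 0.23032131]), 'orientation': array([ 2.45662388e+00,  1.95621127e+00, -2.12466033e-03]), 'contact_force': array([-0.29155364, -0.73032196,  0.26346777]), 'moment': array([-0.00339569, -0.06738151,  0.00795694]), 'grip_width': 0.08585819446131591}
scene {'fx': 495.7674, 'fy': 495.7674, 'cx': 279.2301, 'cy': 209.0959, 'origin': [1.1171, 1.0915, 1.3383], 'rotation': [-0.7765, -2.6829, 0.9764]}
top {'fx': 482.4913, 'fy': 482.4913, 'cx': 283.2355, 'cy': 205.0813, 'origin': [0.2145, 0.1759, 1.8703], 'rotation': [-2.1502, 2.099, -0.2273]}
wrist {'fx': 325.1923, 'fy': 325.1923, 'cx': 277.7624, 'cy': 203.9899, 'T_tool_cam': [[1.0, 0.0002, -0.0013, -0.0003], [0.0002, 0.9455, 0.3256, -0.0841], [0.0013, -0.3256, 0.9455, -0.1434], [0.0, 0.0, 0.0, 1.0]]}
```

View pics/scene0.png

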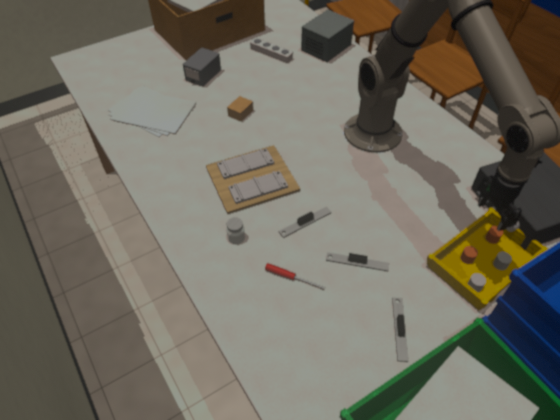

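View pics/top0.png

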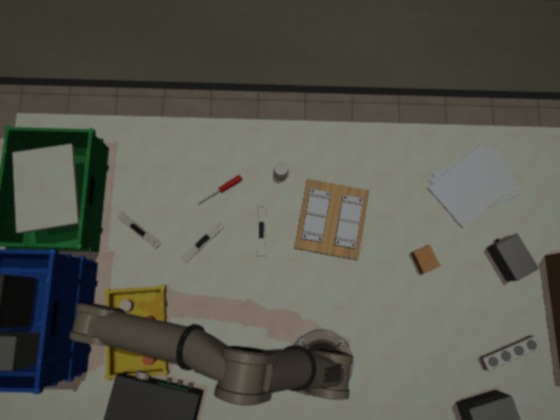

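View pics/wrist0.png

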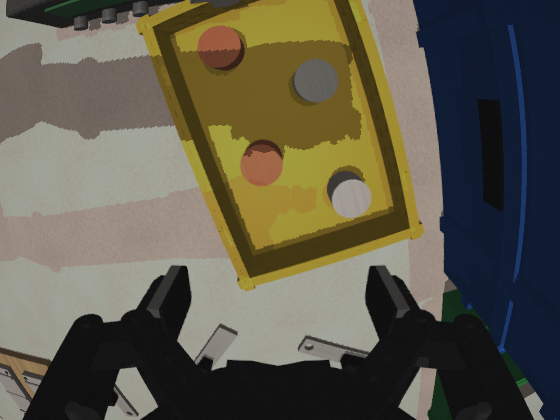

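Three bars look like the straightedge. In the top view they sit at about (139,230), (203,243) and (262,230), so I'll find their distances to the base.

```bash
cat > h.py <<'E'
import numpy as np,cv2
from scipy.spatial.transform import Rotation as R
from bench import r, grab_frame
def ray(g,u,v,pose=None):
    if "origin" in g:
        d=np.array([(u-g["cx"])/g["fx"],(v-g["cy"])/g["fy"],1.]); Rm=R.from_rotvec(g["rotation"]).as_matrix() if np.ndim(g["rotation"])==1 else np.array(g["rotation"])
        return np.array(g["origin"]),Rm@(d/np.linalg.norm(d))
    a=np.array([u-g["cx"],v-g["cy"]]); rr=np.hypot(*a); th=rr/g["fx"]
    d=np.array([*(a/max(rr,1e-9)*np.sin(th)),np.cos(th)])
    T=np.array(g["T_tool_cam"]); p,o=pose; W=R.from_rotvec(o).as_matrix()
    return p+W@T[:3,3], W@T[:3,:3]@d
def onz(g,u,v,z,pose=None):
    o,d=ray(g,u,v,pose); return o+d*(z-o[2])/d[2]
def tri(*rays):
    A=np.zeros((3,3));b=np.zeros(3)
    for o,d in rays:
        P=np.eye(3)-np.outer(d,d);A+=P;b+=P@o
    x=np.linalg.solve(A,b); return x,[np.linalg.norm((np.eye(3)-np.outer(d,d))@(x-o)) for o,d in rays]
def proj(g,X,pose=None):
    X=np.asarray(X,float)
    if "origin" in g:
        c=R.from_rotvec(g["rotation"]).as_matrix().T@(X-g["origin"])
        return np.array([g["cx"]+g["fx"]*c[0]/c[2],g["cy"]+g["fy"]*c[1]/c[2]])
    T=np.array(g["T_tool_cam"]);p,o=pose;W=R.from_rotvec(o).as_matrix()
    c=T[:3,:3].T@(W.T@(X-p)-T[:3,3]); s=np.hypot(c[0],c[1]); th=np.arctan2(s,c[2])
    return np.array([g["cx"]+g["fx"]*th*c[0]/s,g["cy"]+g["fx"]*th*c[1]/s])
E
python3 - <<'E'
from h import *
t=np.load("top0.npy",allow_pickle=True).item(); s=np.load("scene0.npy",allow_pickle=True).item()
for n,a,z in [("A",(139,230),.036),("B",(203,243),.036),("C",(262,230),.036),("jar",(281,172),.08),("boardc",(332,219),.018)]:
    x=onz(t,*a,z); print(n,x.round(3),np.hypot(x[0],x[1]).round(3))
for n,a,z in [("s1",(305,219),.036),("s2",(357,259),.036),("s3",(401,325),.036)]:
    x=onz(s,*a,z); print(n,x.round(3),np.hypot(x[0],x[1]).round(3))
c=t["frame"][170:270,110:380]; cv2.imwrite("pics/topcrop.png",cv2.resize(c,None,fx=2.9,fy=2.9,interpolation=2)[:,:,::-1])
c=s["frame"][140:270,200:400]; cv2.imwrite("pics/scrop.png",cv2.resize(c,None,fx=4,fy=4,interpolation=2)[:,:,::-1])
E
```

```text
A [0.47  0.699 0.036] 0.842
B [0.427 0.453 0.036] 0.622
C [0.482 0.23  0.036] 0.534
jar [0.702 0.163 0.08 ] 0.721
boardc [ 0.535 -0.041  0.018] 0.536
s1 [0.496 0.249 0.036] 0.555
s2 [0.448 0.471 0.036] 0.65
s3 [0.482 0.718 0.036] 0.864
```

View pics/topcrop.png

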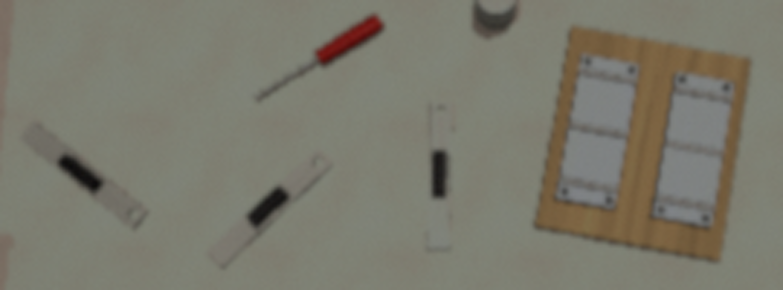

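View pics/scrop.png

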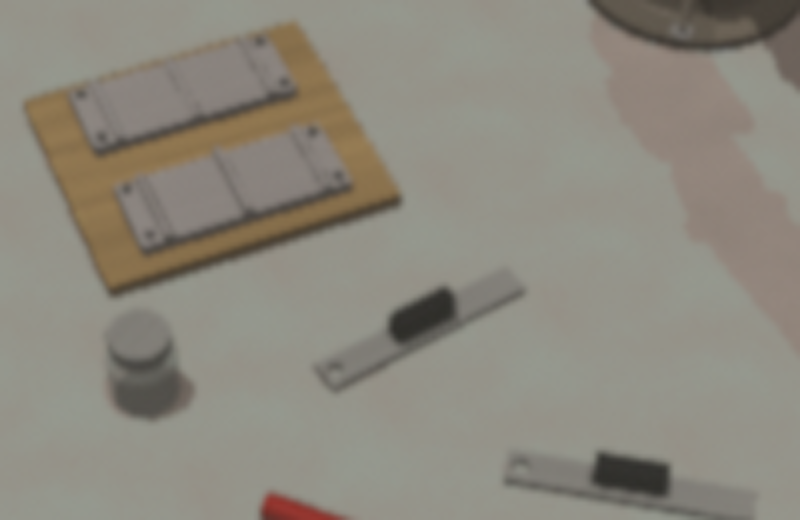

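```bash
python3 - <<'E'
from h import *
t=np.load("top0.npy",allow_pickle=True).item(); s=np.load("scene0.npy",allow_pickle=True).item()
print(R.from_rotvec(t["rotation"]).as_matrix().round(3)); 
P={"TL":((570,27),(112,288)),"TR":((750,58),(25,102)),"BL":((535,227),(400,198)),"BR":((718,260),(295,22)),
"Chole":((439,107),(336,368)),"Cblock":((439,174),(422,305)),"Cend":((439,250),(517,278)),"jar":((497,10),(138,330))}
for k,(a,b) in P.items():
    ua=(a[0]/2.9+110,a[1]/2.9+170); ub=(b[0]/4+200,b[1]/4+140)
    x,e=tri(ray(t,*ua),ray(s,*ub)); print(k,x.round(4),np.round(e,4), onz(t,*ua,.018).round(3),onz(s,*ub,.018).round(3))
E
```

```text
[[ 0.022 -0.98   0.196]
 [-1.    -0.025 -0.013]
 [ 0.018 -0.196 -0.98 ]]
TL [0.6927 0.0608 0.0096] [0.0014 0.0014] [0.692 0.06  0.018] [0.694 0.068 0.018]
TR [ 0.6544 -0.1856  0.0095] [0.0028 0.0028] [ 0.655 -0.186  0.018] [ 0.656 -0.175  0.018]
BL [0.4183 0.103  0.0022] [0.0003 0.0003] [0.417 0.103 0.018] [0.426 0.115 0.018]
BR [ 0.3795 -0.1411  0.0083] [0.0004 0.0004] [ 0.379 -0.14   0.018] [ 0.385 -0.132  0.018]
Chole [0.5756 0.2377 0.0088] [0.0025 0.0025] [0.576 0.236 0.018] [0.578 0.245 0.018]
Cblock [0.4832 0.2329 0.0261] [0.0003 0.0003] [0.485 0.233 0.018] [0.479 0.228 0.018]
Cend [ 0.3833  0.2321 -0.0025] [0.0026 0.0026] [0.383 0.23  0.018] [0.393 0.247 0.018]
jar [0.7068 0.1571 0.0603] [0.0064 0.0064] [0.713 0.161 0.018] [0.698 0.121 0.018]
```

Emit:
{"fn": "send_rows", "kwargs": {
  "series": [
    [[-0.034,0.042,0],[0,0,0]],
    [[-0.034,0.042,0],[0,0,0]],
    [[-0.034,0.042,0],[0,0,0]],
    [[-0.034,0.042,0],[0,0,0]],
    [[-0.034,0.042,0],[0,0,0]],
    [[-0.034,0.042,0],[0,0,0]],
    [[-0.034,0.042,0],[0,0,0]],
    [[-0.034,0.042,0],[0,0,-0.7]],
    [[-0.034,0.042,0],[0,0,-0.7]],
    [[-0.034,0.042,0],[0,0,-0.7]],
    [[0,0,0],[0,0,-0.7]],
    [[0,0,0],[0,0,0]],
    [[0,0,0],[0,0,0]]
  ]
}}

```text
clock: 1.78
tcp_pos: [0.4912, 0.2397, 0.2311]
orientation: [-2.2, -2.242, 0.0]
contact_force: [-0.0, 0.2, 0.2]
grip_width: 0.0851
```

```bash
cat >> h.py <<'E'
def snap(name,tag):
    o=r.get_obs(); g=grab_frame(name); d=dict(g); d["pose"]=(o["tcp_pos"],o["orientation"]); np.save(tag+".npy",d,allow_pickle=True)
    cv2.imwrite(f"pics/{tag}.png",g["frame"][:,:,::-1]); 
    W=R.from_rotvec(o["orientation"]).as_matrix()
    print(tag,o["clock"],o["tcp_pos"].round(4),"xdir deg",np.degrees(np.arctan2(W[1,0],W[0,0])).round(2),"z",W[:,2].round(3),"F",o["contact_force"].round(2),"w",round(o["grip_width"],4))
def load(tag): return np.load(tag+".npy",allow_pickle=True).item()
E
python3 -c "
from h import *
snap('wrist','w1')"
```

```text
w1 1.775 [0.4912 0.2397 0.2311] xdir deg 91.09 z [-0.001  0.    -1.   ] F [-0.02  0.24  0.2 ] w 0.0851
```

View pics/w1.png

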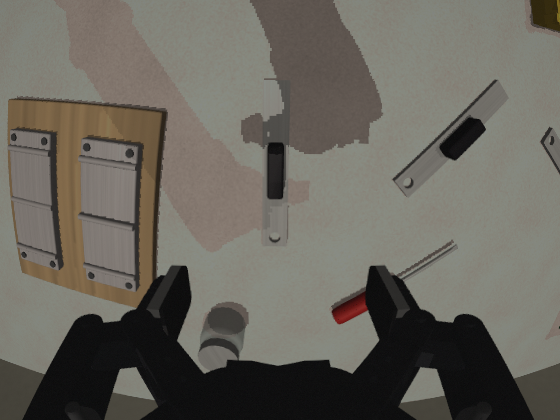

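The nearest bar's hole is at (275,238), its black block at (275,170) and its plain end at (275,80). Compute its position and that of the board.

```bash
python3 - <<'E'
from h import *
g=load("w1");p=g["pose"]
for n,u,v,z in [("hole",275,238,.008),("end+",275,246,.008),("end-",276,79,.008),("b top -x",275,143,.036),("b bottom edge +x",275,199,.008),
 ("PL +x+y screw",129,281,.03),("PL +x-y",90,275,.03),("PL-x+y",132,153,.03),("PL-x-y",90,146,.03),
 ("PR +x+y",55,264,.03),("PR-x+y",47,140,.03),("board+x+y",153,303,.018),("board -x+y",165,108,.018)]:
    print(n,onz(g,u,v,z,p).round(4))
c=g["frame"][70:260,220:330]; cv2.imwrite("pics/w1c.png",cv2.resize(c,None,fx=3,fy=3,interpolation=2)[:,:,::-1])
c=g["frame"][90:320,0:180]; cv2.imwrite("pics/w1d.png",cv2.resize(c,None,fx=2.6,fy=2.6,interpolation=2)[:,:,::-1])
E
```

```text
hole [0.5776 0.2372 0.008 ]
end+ [0.5887 0.2373 0.008 ]
end- [0.3874 0.2351 0.008 ]
b top -x [0.4559 0.2355 0.036 ]
b bottom edge +x [0.5267 0.2364 0.008 ]
PL +x+y screw [0.6394 0.0405 0.03  ]
PL +x-y [ 0.6364 -0.0233  0.03  ]
PL-x+y [0.4668 0.0714 0.03  ]
PL-x-y [0.4563 0.0135 0.03  ]
PR +x+y [ 0.6249 -0.0861  0.03  ]
PR-x+y [ 0.4448 -0.0561  0.03  ]
board+x+y [0.682  0.0648 0.018 ]
board -x+y [0.4178 0.1108 0.018 ]
```

View pics/w1c.png

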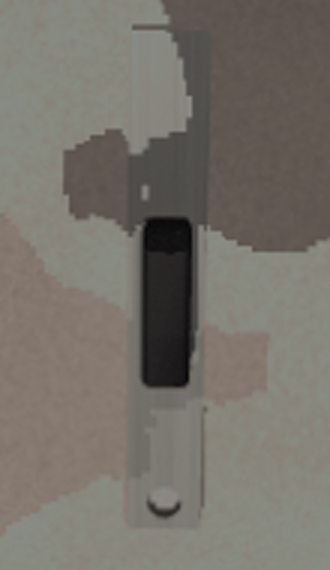

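View pics/w1d.png

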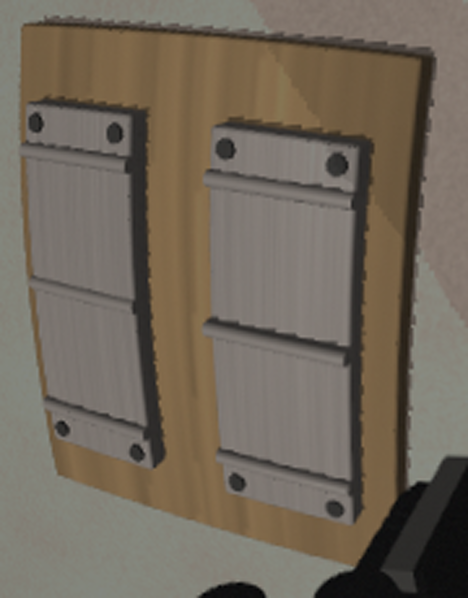

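Emit:
{"fn": "send_rows", "kwargs": {
  "series": [
    [[-0.0035,-0.003,0.025],[0,0,0.1]],
    [[0,0,0.025],[0,0,0]],
    [[0,0,0.025],[0,0,0]],
    [[0,0,0.025],[0,0,0]],
    [[0,0,0],[0,0,0]],
    [[0,0,0],[0,0,0]]
  ],
  "fingers": 90
}}

```text
clock: 2.58
tcp_pos: [0.4891, 0.2361, 0.1321]
orientation: [2.21, 2.233, 0.002]
contact_force: [0.8, -0.2, 0.4]
grip_width: 0.0553
```

```bash
python3 -c "
from h import *
snap('wrist','w2')
g=load('w2')
for X in [(.588,.237,.008),(.388,.2355,.008),(.518,.236,.036),(.458,.236,.036)]: print(proj(g,X,g['pose']).round(1))"
```

```text
w2 2.575 [0.4891 0.2361 0.1321] xdir deg 90.59 z [ 0.001  0.001 -1.   ] F [ 0.81 -0.21  0.42] w 0.0553
[278.2 291.2]
[279.   75.5]
[278.  239.5]
[278.8 167. ]
```

View pics/w2.png

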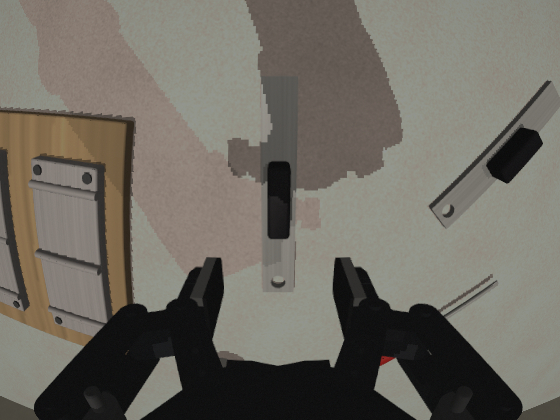

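The w2 view (ends at rows 291/76, block front at 240) matches the w1-based predictions to within 1 px, so position and height are confirmed. I'll descend and grip.

Emit:
{"fn": "send_rows", "kwargs": {
  "series": [
    [[0,-0.001,0.025],[0,0,0]],
    [[0,0,0.025],[0,0,0]],
    [[0,0,0.025],[0,0,0]],
    [[0,0,0.02],[0,0,0]],
    [[0,0,0.013],[0,0,0]],
    [[0,0,0.01],[0,0,0]],
    [[0,0,0],[0,0,0]],
    [[0,0,0],[0,0,0]]
  ]
}}

```text
clock: 3.62
tcp_pos: [0.4883, 0.2356, 0.0139]
orientation: [2.211, 2.232, 0.002]
contact_force: [-0.1, -0.7, 0.1]
grip_width: 0.0555
```

Emit:
{"fn": "send_rows", "kwargs": {
  "series": [
    [[0,0,0],[0,0,0]],
    [[0,0,0],[0,0,0]],
    [[0,0,0],[0,0,0]],
    [[0,0,0],[0,0,0]],
    [[0,0,0],[0,0,0]],
    [[0,0,0],[0,0,0]]
  ],
  "fingers": 255,
  "grip_force": 50
}}

```text
clock: 4.38
tcp_pos: [0.4882, 0.2357, 0.0138]
orientation: [2.211, 2.232, 0.001]
contact_force: [-1.4, -0.2, 5.6]
grip_width: 0.0171
```

Emit:
{"fn": "send_rows", "kwargs": {
  "series": [
    [[0,0,-0.01],[0,0,0]],
    [[0,0,-0.02],[0,0,0]],
    [[0,0,-0.04],[0,0,0]],
    [[0,0,-0.05],[0,0,0]],
    [[0,0,-0.05],[0,0,0]],
    [[-0.04,0,-0.02],[0,0,0]],
    [[-0.04,0,0],[0,0,0.5]],
    [[-0.04,0,0],[0,0,0.5]],
    [[-0.03,0,0],[0,0,0.4]],
    [[0,0,0],[0,0,0.4]],
    [[0,0,0],[0,0,0]],
    [[0,0,0],[0,0,0]]
  ]
}}

```text
clock: 5.88
tcp_pos: [0.4849, 0.0867, 0.2032]
orientation: [-2.376, -2.055, -0.0]
contact_force: [-0.0, 0.2, -4.0]
grip_width: 0.0169
```

```bash
python3 -c "
from h import *
snap('wrist','w3')"
```

```text
w3 5.875 [0.4849 0.0867 0.2032] xdir deg 81.7 z [-0.  0. -1.] F [-0.05  0.19 -3.97] w 0.0169
```

View pics/w3.png

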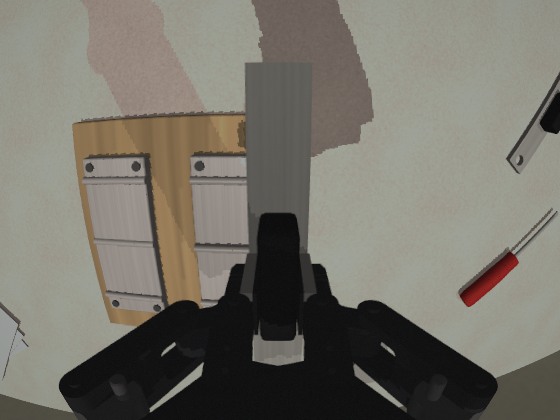

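```bash
python3 -c "
from h import *
g=load('w3'); c=g['frame'][100:340,60:260]; cv2.imwrite('pics/w3c.png',cv2.resize(c,None,fx=2.5,fy=2.5,interpolation=2)[:,:,::-1])
g=load('w2'); c=g['frame'][100:340,0:150]; cv2.imwrite('pics/w2c.png',cv2.resize(c,None,fx=2.5,fy=2.5,interpolation=2)[:,:,::-1])"
```

```text
(no output)
```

View pics/w3c.png

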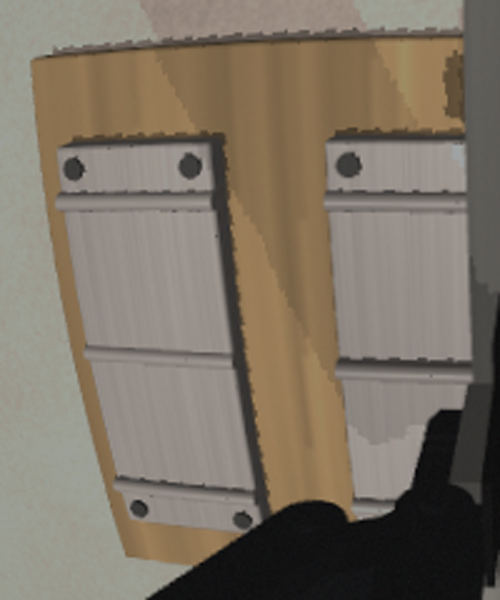

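View pics/w2c.png

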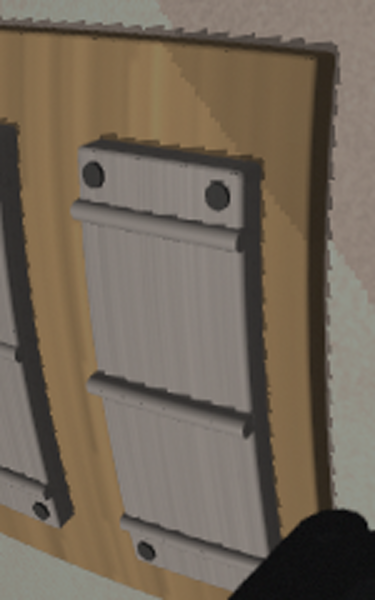

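```bash
cat > fit.py <<'E'
from h import *
from scipy.optimize import least_squares
L,Rr=65e-3,-65e-3
obs=[]
def add(tag,s,ox,oy,l):
    for k,sx,sy,u,v in l: obs.append((tag,k,sx,sy,u/s+ox,v/s+oy))
add("w1",2.6,0,90,[("R",-1,-1,36,122),("R",-1,1,114,133),("R",1,-1,63,428),("R",1,1,137,453),("L",-1,-1,225,149),("L",-1,1,338,164),("L",1,-1,237,483),("L",1,1,336,508),("B",-1,-1,23,25),("B",-1,1,420,57)])
add("w2",2.5,0,100,[("L",-1,-1,93,175),("L",-1,1,218,196),("L",1,-1,146,550),("R",1,1,40,511),("B",-1,1,318,55)])
add("w3",2.5,60,100,[("R",-1,-1,74,168),("R",-1,1,190,166),("R",1,-1,139,509),("R",1,1,242,520),("L",-1,-1,348,164),("B",-1,-1,33,60),("B",1,-1,126,556)])
G={t:load(t) for t in ("w1","w2","w3")}
def f(p):
    x,y,a,h,sx,sy=p; c,s=np.cos(a),np.sin(a); e=[]
    for t,k,i,j,u,v in obs:
        if k=="B": q=(i*.14,j*.125,.018)
        else: q=(i*sx,j*sy+(L if k=="L" else Rr),h)
        X=[x+c*q[0]-s*q[1],y+s*q[0]+c*q[1],q[2]]
        e+=list(proj(G[t],X,G[t]["pose"])-[u,v])
    return np.array(e)
o=least_squares(f,[.536,-.041,-.15,.03,.088,.03],loss="soft_l1")
if __name__=="__main__":
    print(o.x.round(4)); print(f(o.x).reshape(-1,2).round(1).tolist())
    x,y,a=o.x[:3]; 
    for s in(.065,-.065): print(x-np.sin(a)*s,y+np.cos(a)*s)
    print(np.degrees(a))
E
python3 fit.py
```

```text
[ 0.54   -0.0384 -0.1623  0.0337  0.0901  0.03  ]
[[-0.3, 0.2], [0.2, -0.0], [-0.2, 0.2], [0.0, -0.1], [0.0, -0.3], [-0.4, 0.3], [0.1, -0.2], [-0.3, 0.1], [-0.6, -0.7], [1.0, -0.0], [0.0, -0.2], [-0.2, -0.0], [0.4, 0.5], [0.6, -0.1], [-0.1, 0.4], [-0.3, 0.3], [0.1, 0.0], [0.3, -0.2], [0.5, 0.0], [0.0, 0.2], [-1.3, -0.7], [-0.1, 0.0]]
0.5505454936492207 0.02575388818984807
0.5295412727662696 -0.10253805506887805
-9.298090375577198
```

Emit:
{"fn": "send_rows", "kwargs": {
  "series": [
    [[0,0,0],[0,0,0.2]],
    [[-0.0165,0.025,0],[0,0,0]],
    [[-0.0165,0.025,0],[0,0,0]],
    [[-0.0165,0.0245,0],[0,0,0]],
    [[0,0,0.03],[0,0,0]],
    [[0,0,0.03],[0,0,0]],
    [[0,0,0.03],[0,0,0]],
    [[0,0,0.02],[0,0,0]],
    [[0,0,0.015],[0,0,0]],
    [[0,0,0],[0,0,0]],
    [[0,0,0],[0,0,0]]
  ]
}}

```text
clock: 7.3
tcp_pos: [0.551, 0.0246, 0.079]
orientation: [2.396, 2.031, 0.002]
contact_force: [0.4, -0.5, -3.0]
grip_width: 0.017
```

```bash
python3 -c "
from h import *
snap('wrist','w4')
import fit
x,y,a=fit.o.x[:3]
"
```

```text
w4 7.3 [0.551  0.0246 0.079 ] xdir deg 80.56 z [ 0.001  0.    -1.   ] F [ 0.38 -0.52 -3.02] w 0.017
```

View pics/w4.png

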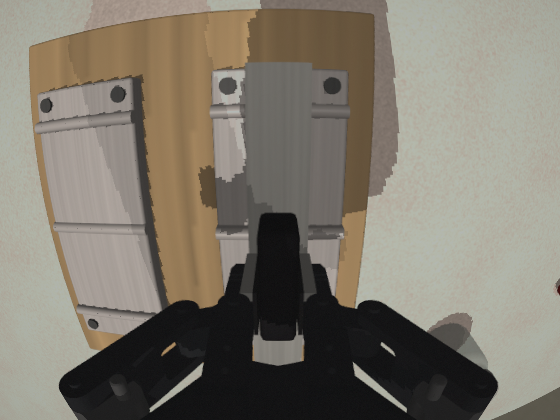

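Emit:
{"fn": "send_rows", "kwargs": {
  "series": [
    [[0.001,0,0.008],[0,0,0]],
    [[0,0,0.006],[0,0,0]],
    [[0,0,0.004],[0,0,0]],
    [[0,0,0],[0,0,0]],
    [[0,0,0],[0,0,0]]
  ]
}}

```text
clock: 7.98
tcp_pos: [0.5506, 0.0254, 0.0604]
orientation: [2.397, 2.031, 0.0]
contact_force: [-0.6, -0.5, -3.9]
grip_width: 0.0171
```

Emit:
{"fn": "send_rows", "kwargs": {
  "series": [
    [[0,0,0.0015],[0,0,0]],
    [[0,0,0.0015],[0,0,0]],
    [[0,0,0],[0,0,0]]
  ]
}}

```text
clock: 8.35
tcp_pos: [0.5504, 0.0255, 0.0572]
orientation: [-2.397, -2.031, 0.0]
contact_force: [-0.1, -1.3, -4.1]
grip_width: 0.0169
```

Emit:
{"fn": "send_rows", "kwargs": {
  "series": [
    [[0,0,0.001],[0,0,0]],
    [[0,0,0.001],[0,0,0]],
    [[0,0,0],[0,0,0]]
  ]
}}

```text
clock: 8.72
tcp_pos: [0.5504, 0.0255, 0.0552]
orientation: [-2.397, -2.031, 0.0]
contact_force: [-0.2, 0.7, -3.3]
grip_width: 0.0167
```

Emit:
{"fn": "send_rows", "kwargs": {
  "series": [
    [[0,0,0.001],[0,0,0]],
    [[0,0,0],[0,0,0]]
  ]
}}

```text
clock: 8.98
tcp_pos: [0.5505, 0.0255, 0.0542]
orientation: [-2.397, -2.031, 0.0]
contact_force: [-0.5, -0.4, -3.4]
grip_width: 0.0168
```

Emit:
{"fn": "send_rows", "kwargs": {
  "series": [
    [[0,0,0.001],[0,0,0]],
    [[0,0,0],[0,0,0]]
  ]
}}

```text
clock: 9.22
tcp_pos: [0.5506, 0.0254, 0.0537]
orientation: [-2.397, -2.031, -0.001]
contact_force: [-2.1, 0.4, 2.9]
grip_width: 0.0168
```

Emit:
{"fn": "send_rows", "kwargs": {
  "series": [
    [[0,0,0.001],[0,0,0]],
    [[0,0,0],[0,0,0]]
  ]
}}

```text
clock: 9.48
tcp_pos: [0.5507, 0.0254, 0.0536]
orientation: [-2.397, -2.031, -0.001]
contact_force: [-5.3, 0.9, 13.2]
grip_width: 0.0169
```

Contact at TCP z≈0.0537 (underside ≈0.040). I'll ease off and let go.

Emit:
{"fn": "send_rows", "kwargs": {
  "series": [
    [[0,0,-0.0013],[0,0,0]],
    [[0,0,0],[0,0,0]]
  ]
}}

```text
clock: 9.72
tcp_pos: [0.5507, 0.0255, 0.0537]
orientation: [2.396, 2.031, 0.001]
contact_force: [-1.5, -0.2, 2.8]
grip_width: 0.0171
```

Emit:
{"fn": "send_rows", "kwargs": {
  "series": [
    [[0,0,0],[0,0,0]],
    [[0,0,0],[0,0,0]],
    [[0,0,0],[0,0,0]],
    [[0,0,0],[0,0,0]]
  ],
  "fingers": 150
}}

```text
clock: 10.22
tcp_pos: [0.5506, 0.0254, 0.0536]
orientation: [2.397, 2.031, 0.0]
contact_force: [0.9, 0.5, -1.0]
grip_width: 0.0352
```

Emit:
{"fn": "send_rows", "kwargs": {
  "series": [
    [[0,0,-0.01],[0,0,0]],
    [[0,0,-0.02],[0,0,0]],
    [[0,0,-0.03],[0,0,0]],
    [[0,0,-0.03],[0,0,0]],
    [[0,0,0],[0,0,0]],
    [[0,0,0],[0,0,0]]
  ]
}}

```text
clock: 10.98
tcp_pos: [0.5502, 0.0255, 0.1435]
orientation: [-2.396, -2.031, -0.0]
contact_force: [-0.6, -0.6, -0.0]
grip_width: 0.0352
```

```bash
python3 -c "
from h import *
snap('wrist','w5')
g=load('w5')
W=R.from_euler('z',-9.3,degrees=True).as_matrix(); c=np.array([.5505,.0258,.040])
for q in [(.1,.015,.008),(.1,-.015,.008),(-.1,.015,.008),(-.1,-.015,.008),(.088,0,.008),(-.03,.009,.036),(-.03,-.009,.036)]: print(q,proj(g,c+W@q,g['pose']).round(1))"
```

```text
w5 10.975 [0.5502 0.0255 0.1435] xdir deg 80.57 z [-0.  0. -1.] F [-0.63 -0.58 -0.04] w 0.0352
(0.1, 0.015, 0.008) [295.5 309.8]
(0.1, -0.015, 0.008) [262.6 309.9]
(-0.1, 0.015, 0.008) [299.6  75.1]
(-0.1, -0.015, 0.008) [257.8  75.2]
(0.088, 0, 0.008) [279.  299.4]
(-0.03, 0.009, 0.036) [292.4 178.2]
(-0.03, -0.009, 0.036) [265.5 178.3]
```

View pics/w5.png

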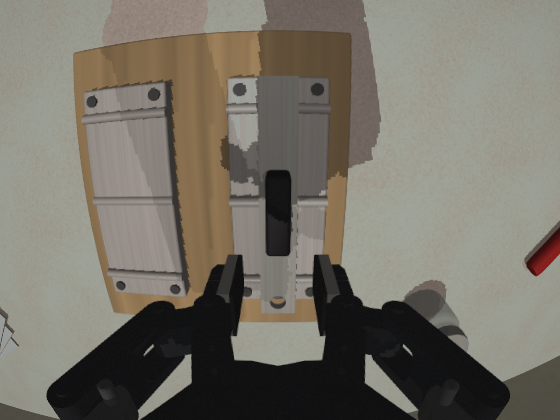

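Bar lies centred on the left plate (plain end row 76, hole at (278,302)). Now shut the fingers and press the hole end.

Emit:
{"fn": "send_rows", "kwargs": {
  "series": [
    [[0,0.035,0],[0,0,0]],
    [[0,0.035,0],[0,0,0]],
    [[0,0,0.025],[0,0,0]],
    [[0,0,0.025],[0,0,0]],
    [[0,0,0.02],[0,0,0]],
    [[0,0,0.013],[0,0,0]],
    [[0,0,0],[0,0,0]],
    [[0,0,0],[0,0,0]]
  ],
  "fingers": 255
}}

```text
clock: 12.02
tcp_pos: [0.6202, 0.0139, 0.0613]
orientation: [2.396, 2.031, 0.002]
contact_force: [-0.3, 0.3, 0.3]
grip_width: 0.0
```

```bash
python3 -c "
from h import *
snap('wrist','w6')"
```

```text
w6 12.025 [0.6202 0.0139 0.0613] xdir deg 80.56 z [ 0.001  0.    -1.   ] F [-0.28  0.31  0.28] w 0.0
```

View pics/w6.png

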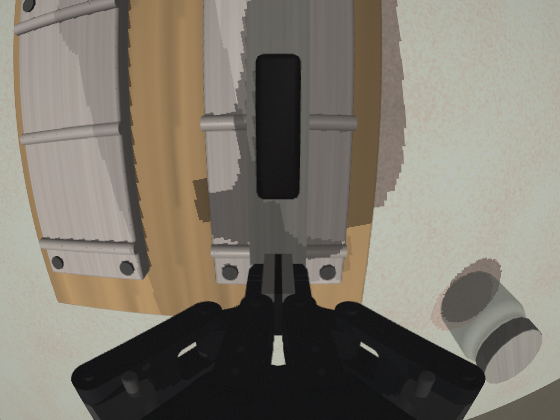

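Emit:
{"fn": "send_rows", "kwargs": {
  "series": [
    [[0,0,0.002],[0,0,0]],
    [[0,0,0.002],[0,0,0]],
    [[0,0,0.002],[0,0,0]],
    [[0,0,0],[0,0,0]]
  ]
}}

```text
clock: 12.58
tcp_pos: [0.6194, 0.014, 0.0544]
orientation: [-2.396, -2.031, 0.0]
contact_force: [-0.1, -0.3, -0.7]
grip_width: -0.0002
```

Emit:
{"fn": "send_rows", "kwargs": {
  "series": [
    [[0,0,0.0015],[0,0,0]],
    [[0,0,0.0015],[0,0,0]],
    [[0,0,0],[0,0,0]]
  ]
}}

```text
clock: 12.95
tcp_pos: [0.6194, 0.014, 0.0514]
orientation: [-2.397, -2.031, 0.0]
contact_force: [1.1, -0.1, 0.3]
grip_width: 0.0001
```

Emit:
{"fn": "send_rows", "kwargs": {
  "series": [
    [[0,0,0.0015],[0,0,0]],
    [[0,0,0.0005],[0,0,0]],
    [[0,0,0],[0,0,0]]
  ]
}}

```text
clock: 13.32
tcp_pos: [0.6195, 0.014, 0.0495]
orientation: [-2.397, -2.031, 0.0]
contact_force: [0.2, -0.1, 0.4]
grip_width: -0.0003
```

Emit:
{"fn": "send_rows", "kwargs": {
  "series": [
    [[0,0,0.001],[0,0,0]],
    [[0,0,0],[0,0,0]]
  ]
}}

```text
clock: 13.58
tcp_pos: [0.6195, 0.014, 0.0485]
orientation: [-2.397, -2.031, 0.0]
contact_force: [-0.5, -0.3, 0.5]
grip_width: -0.0004
```

Emit:
{"fn": "send_rows", "kwargs": {
  "series": [
    [[0,0,0.001],[0,0,0]],
    [[0,0,0],[0,0,0]]
  ]
}}

```text
clock: 13.82
tcp_pos: [0.6195, 0.014, 0.0475]
orientation: [-2.397, -2.031, 0.0]
contact_force: [-0.7, -0.1, 0.1]
grip_width: 0.0004
```

Emit:
{"fn": "send_rows", "kwargs": {
  "series": [
    [[0,0,0.001],[0,0,0]],
    [[0,0,0],[0,0,0]]
  ]
}}

```text
clock: 14.08
tcp_pos: [0.6195, 0.014, 0.0465]
orientation: [-2.397, -2.031, 0.0]
contact_force: [0.1, -0.6, -0.4]
grip_width: 0.0001
```

Emit:
{"fn": "send_rows", "kwargs": {
  "series": [
    [[0,0,0.001],[0,0,0]],
    [[0,0,0],[0,0,0]]
  ]
}}

```text
clock: 14.32
tcp_pos: [0.6196, 0.014, 0.0456]
orientation: [2.397, 2.031, 0.0]
contact_force: [-0.1, 0.3, -0.2]
grip_width: -0.0001
```

Emit:
{"fn": "send_rows", "kwargs": {
  "series": [
    [[0,0,0.001],[0,0,0]],
    [[0,0,0],[0,0,0]]
  ]
}}

```text
clock: 14.58
tcp_pos: [0.6197, 0.014, 0.0451]
orientation: [-2.397, -2.031, -0.0]
contact_force: [-1.3, 0.3, 6.2]
grip_width: -0.0
```

Emit:
{"fn": "send_rows", "kwargs": {
  "series": [
    [[0,0,0.0003],[0,0,0]],
    [[0,0,0],[0,0,0]],
    [[0,0,0],[0,0,0]]
  ]
}}

```text
clock: 14.95
tcp_pos: [0.6197, 0.014, 0.045]
orientation: [-2.397, -2.031, -0.001]
contact_force: [-2.1, -0.4, 6.3]
grip_width: 0.0
```

```bash
python3 -c "
from h import *
snap('wrist','w7')"
```

```text
w7 14.95 [0.6197 0.014  0.045 ] xdir deg 80.56 z [ 0.  0. -1.] F [-2.11 -0.36  6.27] w 0.0
```

View pics/w7.png

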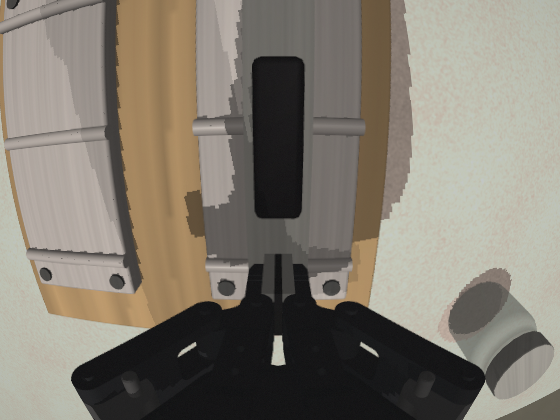

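Pressed hole end: 6.3 N at z = 0.0450. Now the plain end.

Emit:
{"fn": "send_rows", "kwargs": {
  "series": [
    [[0,0,-0.01],[0,0,0]],
    [[0,0,-0.025],[0,0,0]],
    [[0,0,-0.025],[0,0,0]],
    [[0,-0.047,0],[0,0,0]],
    [[0,-0.047,0],[0,0,0]],
    [[0,-0.046,0],[0,0,0]],
    [[0,0,0],[0,0,0]],
    [[0,0,0.025],[0,0,0]],
    [[0,0,0.012],[0,0,0]],
    [[0,0,0.006],[0,0,0]],
    [[0,0,0],[0,0,0]]
  ]
}}

```text
clock: 16.38
tcp_pos: [0.4817, 0.0367, 0.0611]
orientation: [-2.397, -2.031, 0.001]
contact_force: [-0.5, 0.1, 0.5]
grip_width: 0.0001
```

Emit:
{"fn": "send_rows", "kwargs": {
  "series": [
    [[0,0,0.002],[0,0,0]],
    [[0,0,0.002],[0,0,0]],
    [[0,0,0],[0,0,0]]
  ]
}}

```text
clock: 16.75
tcp_pos: [0.4815, 0.037, 0.0574]
orientation: [-2.397, -2.031, -0.0]
contact_force: [-0.4, 0.4, 0.0]
grip_width: -0.0001
```

Emit:
{"fn": "send_rows", "kwargs": {
  "series": [
    [[0,0,0.001],[0,0,0]],
    [[0,0,0.001],[0,0,0]],
    [[0,0,0],[0,0,0]]
  ]
}}

```text
clock: 17.12
tcp_pos: [0.4814, 0.0369, 0.0552]
orientation: [-2.397, -2.031, 0.0]
contact_force: [0.4, -0.4, -0.6]
grip_width: 0.0001
```

Emit:
{"fn": "send_rows", "kwargs": {
  "series": [
    [[0,0,0.0015],[0,0,0]],
    [[0,0,0.0015],[0,0,0]],
    [[0,0,0.0015],[0,0,0]],
    [[0,0,0.0015],[0,0,0]],
    [[0,0,0],[0,0,0]],
    [[0,0,0],[0,0,0]]
  ]
}}

```text
clock: 17.88
tcp_pos: [0.4815, 0.0369, 0.0493]
orientation: [2.397, 2.031, 0.0]
contact_force: [-0.2, -0.4, 0.4]
grip_width: 0.0001
```

Emit:
{"fn": "send_rows", "kwargs": {
  "series": [
    [[0,0,0.001],[0,0,0]],
    [[0,0,0],[0,0,0]]
  ]
}}

```text
clock: 18.12
tcp_pos: [0.4814, 0.0369, 0.0482]
orientation: [-2.397, -2.031, 0.0]
contact_force: [0.4, -0.2, 0.2]
grip_width: 0.0001
```

Emit:
{"fn": "send_rows", "kwargs": {
  "series": [
    [[0,0,0.001],[0,0,0]],
    [[0,0,0],[0,0,0]]
  ]
}}

```text
clock: 18.38
tcp_pos: [0.4814, 0.0369, 0.0472]
orientation: [-2.397, -2.031, 0.0]
contact_force: [0.9, -0.2, -0.7]
grip_width: 0.0001
```

Emit:
{"fn": "send_rows", "kwargs": {
  "series": [
    [[0,0,0.001],[0,0,0]],
    [[0,0,0],[0,0,0]]
  ]
}}

```text
clock: 18.62
tcp_pos: [0.4814, 0.0369, 0.0462]
orientation: [-2.397, -2.031, 0.0]
contact_force: [-0.1, -0.0, 0.8]
grip_width: 0.0001
```

Emit:
{"fn": "send_rows", "kwargs": {
  "series": [
    [[0,0,0.001],[0,0,0]],
    [[0,0,0],[0,0,0]]
  ]
}}

```text
clock: 18.88
tcp_pos: [0.4816, 0.037, 0.0454]
orientation: [-2.397, -2.031, -0.0]
contact_force: [0.2, -1.0, 2.0]
grip_width: 0.0002
```

Emit:
{"fn": "send_rows", "kwargs": {
  "series": [
    [[0,0,0.0005],[0,0,0]],
    [[0,0,0],[0,0,0]]
  ]
}}

```text
clock: 19.12
tcp_pos: [0.4815, 0.037, 0.045]
orientation: [-2.397, -2.031, -0.0]
contact_force: [-1.4, 0.2, 5.9]
grip_width: -0.0002
```

```bash
cat > pit.py <<'E'
from h import *
import sys
Wz=R.from_euler('z',-9.3,degrees=True)
c=np.array([.5505,.0258,0])
def show(tag,pts):
    g=load(tag)
    for nm,z,p in [("level .037",.037,0),("level .040",.040,0),("hole down",.040,.043),("hole up",.040,-.043)]:
        W=Wz*R.from_euler('y',p)
        print(tag,nm,[proj(g,c+[0,0,z]+W.apply(q),g["pose"]).round(1).tolist() for q in pts])
B=[(-.03,.009,.036),(.03,.009,.036),(.03,-.009,.036)]
E=[(-.1,0,.008),(.1,0,.008),(.088,0,.008)]
if __name__=="__main__":
    snap("wrist","w8"); snap("scene","s8")
    show("w5",B+E); show("w6",B); show("w7",B); show("w8",B)
    for t,(a,b,cc,d) in {"w5":(60,330,220,340),"w6":(30,230,220,340),"w7":(30,240,220,340)}.items():
        f=load(t)["frame"][a:b,cc:d]; cv2.imwrite(f"pics/{t}z.png",cv2.resize(np.clip(f.astype(float)*2.5,0,255).astype(np.uint8),None,fx=2.2 if t=='w5' else 3,fy=2.2 if t=='w5' else 3,interpolation=2)[:,:,::-1])
E
python3 pit.py
```

```text
w8 19.125 [0.4815 0.037  0.045 ] xdir deg 80.56 z [ 0.  0. -1.] F [-1.39  0.17  5.87] w -0.0002
s8 19.175 [0.4815 0.037  0.045 ] xdir deg 80.56 z [ 0.  0. -1.] F [-1.65  0.53  6.43] w -0.0001
w5 level .037 [[292.2, 177.1], [291.2, 255.8], [266.9, 255.9], [278.7, 75.3], [279.0, 308.0], [279.0, 297.5]]
w5 level .040 [[292.4, 178.2], [291.3, 257.7], [266.8, 257.8], [278.7, 75.0], [279.0, 309.9], [279.0, 299.4]]
w5 hole down [[292.5, 181.0], [291.2, 258.7], [266.9, 258.7], [278.7, 75.2], [279.0, 307.3], [279.0, 297.2]]
w5 hole up [[292.3, 175.6], [291.4, 256.7], [266.7, 256.7], [278.7, 75.0], [279.1, 312.4], [279.0, 301.5]]
w6 level .037 [[302.3, 55.8], [300.8, 199.9], [258.7, 200.0]]
w6 level .040 [[302.9, 54.9], [301.3, 202.2], [258.3, 202.3]]
w6 hole down [[303.1, 58.5], [301.0, 204.6], [258.5, 204.7]]
w6 hole up [[302.6, 51.6], [301.6, 199.5], [258.0, 199.6]]
w7 level .037 [[305.7, 51.5], [303.6, 214.4], [256.3, 214.5]]
w7 level .040 [[306.4, 50.3], [304.2, 217.2], [255.8, 217.4]]
w7 hole down [[306.8, 54.3], [303.8, 219.7], [256.1, 219.8]]
w7 hole up [[306.1, 46.6], [304.6, 214.5], [255.4, 214.6]]
w8 level .037 [[297.1, 363.0], [293.7, 424.6], [264.6, 424.7]]
w8 level .040 [[297.4, 367.3], [293.9, 428.4], [264.5, 428.5]]
w8 hole down [[297.4, 371.1], [293.7, 427.9], [264.6, 428.0]]
w8 hole up [[297.4, 363.4], [294.0, 428.8], [264.3, 428.9]]
```

View pics/w5z.png

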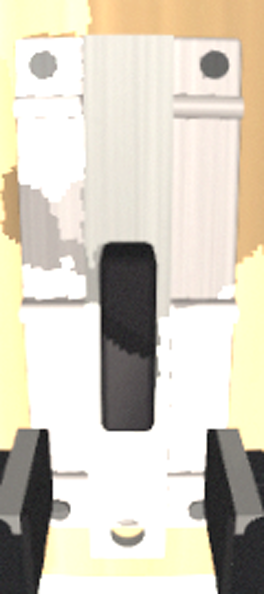

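View pics/w6z.png

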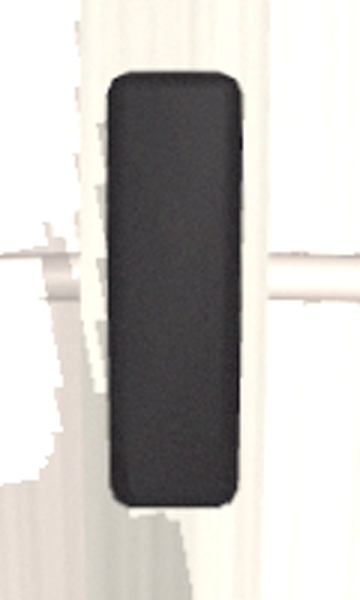

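View pics/w7z.png

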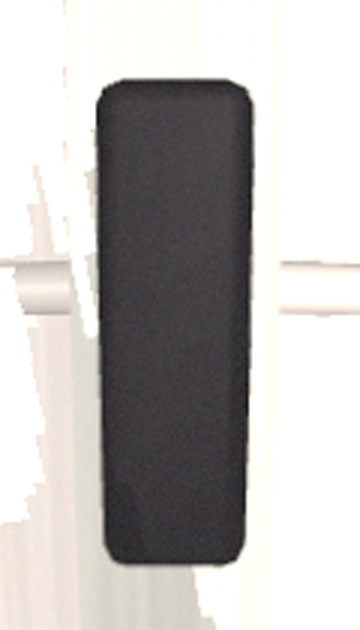

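View pics/w8.png

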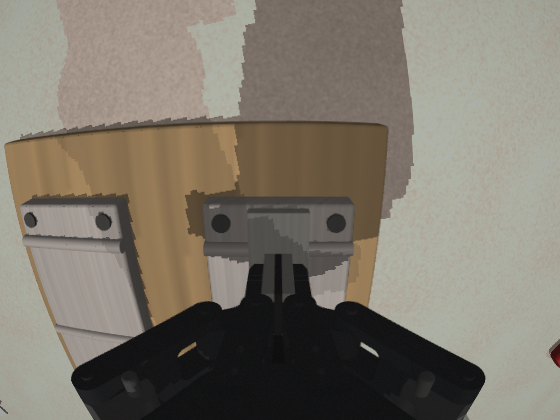

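Emit:
{"fn": "send_rows", "kwargs": {
  "series": [
    [[0,0,-0.01],[0,0,0]],
    [[0,0,-0.03],[0,0,0]],
    [[0,0,-0.0585],[0,0,0]],
    [[0,0.035,0],[0,0,0]],
    [[0,0.035,0],[0,0,0]],
    [[0,0,0],[0,0,0]],
    [[0,0,0],[0,0,0]]
  ]
}}

```text
clock: 20.1
tcp_pos: [0.5496, 0.0254, 0.1431]
orientation: [-2.396, -2.03, 0.002]
contact_force: [0.4, -0.1, 0.1]
grip_width: 0.0002
```

```bash
python3 - <<'E'
from pit import *
snap("wrist","w9")
show("w9",B+E); show("w8",[(-.1,.015,.008)]);
f=load("w9")["frame"][60:330,220:340]; cv2.imwrite("pics/w9z.png",cv2.resize(np.clip(f.astype(float)*1.6,0,255).astype(np.uint8),None,fx=2.2,fy=2.2,interpolation=2)[:,:,::-1])
f=load("w8")["frame"][180:280,190:370]; cv2.imwrite("pics/w8z.png",cv2.resize(np.clip(f.astype(float)*1.8,0,255).astype(np.uint8),None,fx=4,fy=4,interpolation=2)[:,:,::-1])
E
```

```text
w9 20.1 [0.5496 0.0254 0.1431] xdir deg 80.55 z [-0.001 -0.    -1.   ] F [ 0.38 -0.09  0.05] w 0.0002
w9 level .037 [[292.7, 178.2], [291.6, 256.8], [267.4, 256.9], [279.1, 76.1], [279.4, 308.9], [279.4, 298.4]]
w9 level .040 [[292.8, 179.3], [291.7, 258.8], [267.2, 258.8], [279.1, 75.9], [279.4, 310.8], [279.4, 300.4]]
w9 hole down [[292.9, 182.1], [291.6, 259.7], [267.3, 259.8], [279.1, 76.1], [279.4, 308.2], [279.4, 298.2]]
w9 hole up [[292.8, 176.6], [291.8, 257.7], [267.1, 257.8], [279.1, 75.9], [279.4, 313.3], [279.4, 302.4]]
w8 level .037 [[310.6, 213.2]]
w8 level .040 [[311.2, 215.5]]
w8 hole down [[312.1, 219.8]]
w8 hole up [[310.4, 211.7]]
```

View pics/w9z.png

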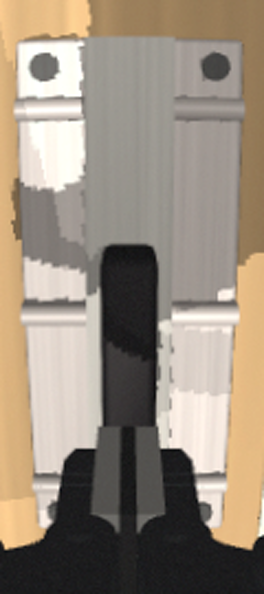

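View pics/w8z.png

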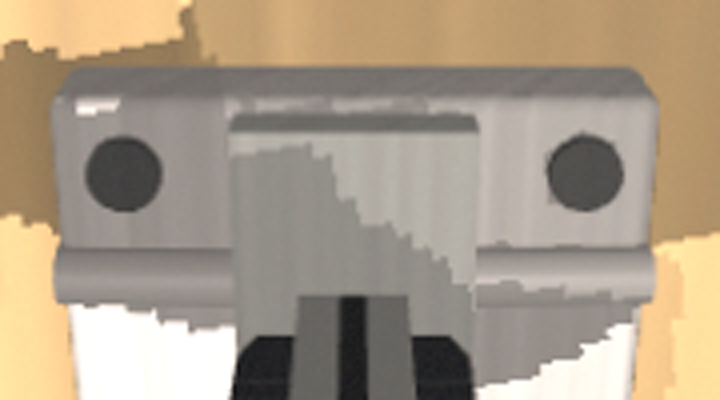

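```bash
python3 - <<'E'
from h import *
import fit
x,y,a,h,sx,sy=fit.o.x
W=R.from_euler('z',a).as_matrix()
for t in("w5","w7","w6","w9"):
    g=load(t)
    print(t,[(k,proj(g,np.array([x,y,0])+W@[k[0]*sx,.065+k[1]*sy,h],g["pose"]).round(1).tolist()) for k in [(1,1),(1,-1),(-1,1),(-1,-1)]])
E
```

```text
w5 [((1, 1), [311.0, 292.1]), ((1, -1), [246.9, 292.2]), ((-1, 1), [317.8, 89.4]), ((-1, -1), [239.4, 89.5])]
w7 [((1, 1), [332.0, 287.9]), ((1, -1), [226.9, 288.2]), ((-1, 1), [341.1, -49.9]), ((-1, -1), [216.4, -49.8])]
w6 [((1, 1), [328.3, 272.7]), ((1, -1), [230.5, 272.9]), ((-1, 1), [335.7, -38.8]), ((-1, -1), [221.8, -38.6])]
w9 [((1, 1), [311.4, 293.0]), ((1, -1), [247.3, 293.1]), ((-1, 1), [318.2, 90.2]), ((-1, -1), [239.8, 90.4])]
```

Rocking is confirmed. The plate screws reproject within about 1 px in w5, w6 and w7. Between w6 and w7 the block edges still moved about +7 and +4 px relative to the plate, as expected for a tip from hole-up to hole-down. The left plate is the bad one and the bar is already on it. I'll retreat and take a final look.

Emit:
{"fn": "send_rows", "kwargs": {
  "series": [
    [[0,0,-0.05],[0,0,0]],
    [[0,0,-0.05],[0,0,0]],
    [[0,-0.04,0],[0,0,0]],
    [[0,-0.04,0],[0,0,0]],
    [[0,0,0],[0,0,0]],
    [[0,0,0],[0,0,0]],
    [[0,0,0],[0,0,0]]
  ]
}}

```text
clock: 21.02
tcp_pos: [0.4723, 0.0384, 0.2433]
orientation: [2.397, 2.03, 0.0]
contact_force: [-0.0, -0.0, 0.1]
grip_width: -0.0002
```

```bash
python3 - <<'E'
from pit import *
snap("wrist","w10"); snap("scene","s10")
show("w10",E)
E
```

```text
w10 21.025 [0.4723 0.0384 0.2433] xdir deg 80.54 z [ 0. -0. -1.] F [-0.02 -0.    0.1 ] w -0.0002
s10 21.075 [0.4722 0.0384 0.2432] xdir deg 80.53 z [ 0. -0. -1.] F [-0.07  0.5  -0.43] w 0.0
w10 level .037 [[278.6, 155.7], [278.9, 309.6], [278.9, 302.3]]
w10 level .040 [[278.6, 156.3], [278.9, 311.0], [278.9, 303.7]]
w10 hole down [[278.6, 157.4], [278.9, 309.2], [278.9, 302.1]]
w10 hole up [[278.6, 155.3], [278.9, 312.8], [278.9, 305.2]]
```

View pics/w10.png

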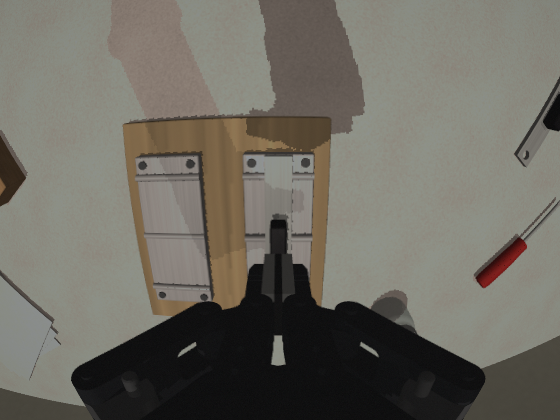

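View pics/s10.png

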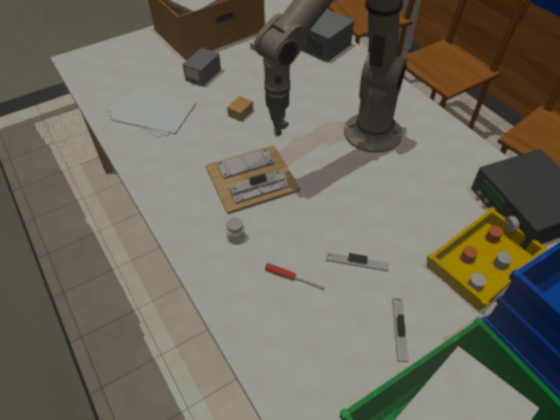

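```bash
python3 -c "
from bench import r
print(r.hand_in())"
```

```text
the job is handed in; nothing more can be done
None
```

The bad plate is the left one (the board's +y side). The straightedge is lying centred lengthwise on it, to within about 1.5 mm, and the job was handed in at about 21 s.

**What I did:** I took the bar nearest the base, at (0.488, 0.236), laid it on the left plate and let go. I then pressed the hole end and then the plain end, each with about 6 N. I did not test the right plate, because the left one rocked.

**Evidence that it rocks:**
- **Heights:** I first felt contact, bar still held, with its underside at about 40 mm, which would put a level bar's top at about 48 mm. Each end pressed down to about 45 mm, so the bar tilts roughly 0.04 rad to either side.
- **Wrist pictures:** the bar lay hole-end-up when released. Pressing the hole end moved the grip block's edges by about 7 and 4 px relative to the plate, as a tip to the other side should. The plate's screws stayed within about 1 px of prediction.

**Checks that were weaker or disagreed:**
- The picture taken while pressing the plain end rules out hole-end-down, but cannot separate hole-end-up from a level bar sitting 3 mm lower.
- The scene and top cameras disagreed by about 10 mm in height, so I relied on the wrist camera.
- The fingers hid the hole end in the last wrist pictures, so I checked the final centring from the plain end and the bar's side edges only.

The last pictures show the jar, screwdriver and other bars where they were, and the robot clear of everything.

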